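# Pop the battery hatch of the light chain's box

## Robot

A 6-joint arm with a two-finger parallel gripper is mounted at the origin on the work surface. World frame = base frame: x ahead of the robot, y to its left, z up, the work surface at z = 0. Lengths are in m, angles in rad, forces in N, time in s.
With the tool pointing down it reaches from about 0.275 to 0.975 m from the base axis. Payload 8.4 kg.
Tool frame: the origin (TCP) lies between the finger pads; the fingertips stand bot.nose_length ahead of it and the grasp point (between the pads) lies 11 mm behind it (bot.nose_length is the distance from the TCP to the fingertips, in m); z points along the fingers, y is the line along which they close (so a half turn about z gives the same grasp; the last joint's range is limited). The gripper opens to 92 mm and grips with 3 to 60 N. Pads are 20 mm wide; open, the fingers measure 128 mm over their backs; the gripper's body (75 mm by 189 mm) begins 69 mm behind the grasp point.
Start: joints at [1.176, 0.353, 1.633, -0, 1.155, -0.002], TCP at [0.239, 0.577, 0.223] pointing down, gripper open.
Joint ranges: [-2.63, 2.63], [-0.92, 2.1], [0.06, 2.66], [-1.3, 4.44], [0, 2.69], [-3.02, 3.02]. Speed limits (rad/s): [2.22, 2.22, 2.79, 3.14, 3.14, 3.14].

## Interface

Orientations are given as a unit quaternion [x, y, z, w].
In Python, from rig import bot gives the robot as it stands. Calls block until the motion is done:
- bot.move_pose(position, orientation): joint-space move of the TCP to a pose.
- bot.move_straight(position, vel=0.15, rotation=None): straight line of the TCP; rotation=None keeps the orientation; vel is the mean speed in m/s.
- bot.goto_joints(angles): joint-space move.
- bot.move_gripper(opening, f_grip=None): finger opening in m; f_grip is the grip in N (None keeps the last); returns when the fingers have stopped.
- bot.hold(seconds).
- bot.solve_ik(position, orientation): joint angles nearest the present ones, or None.
- bot.read_state(): the state.
- bot.capture(name): name is "scene" or "top"; returns (picture, depth): 400x640x3 uint8, red, green, blue; 400x640 float32, m along the optical axis (not along the pixel's ray), 0 where there is no reading.
- bot.calibration(name): a dict with "vertical_fov" (degrees; the focal length in pixels is half the picture's height over the tangent of half this angle, whatever the lens; pixels are square), "cx", "cy" (the principal point, pixels), "k1" (the pictures are not rectified: a ray, as slopes to the right and down, at radius r is drawn at 1 + k1 r^2 times it, then the intrinsics apply), "pose" (4x4, takes a point from camera to world coordinates). Camera axes: x right, y down, z forward; pixel columns grow to the right and rows downward; lengths in m; the calibration is good to about 2 mm. A picture is of the moment at which its call begins. calibration takes no time and is no camera call.
A pose or a line that the arm cannot do raises bot.PlanningError and nothing moves.
- bot.hand_in(): hands the job in; it is judged then, once.
The state is a dict: "t": time; "q": joint angles; "joint_vel": joint speeds; "joint_efforts": joint torques, N m; "eef_pos": TCP position; "ee_rot": TCP orientation; "wrist_force": force on the tool from outside, world axes, zero at the start; "wrist_torque": the same for the moment, N m; "opening": finger opening in m; "grasp_force": force on a finger pad.
Only numpy, scipy, OpenCV 4.12 (cv2) and the standard library are available. Lean on these libraries where they do the work, as an engineer would, in place of code of your own. Each camera call takes 0.05 s, during which the arm holds its last target. There are 200 camera calls.

## Task

On the craft table stand two battery boxes: open the larger one by pressing the small ribbed pad on its hatch once, so that the push-push latch lets go and the hatch pops up. Take the finger away and wait until the hatch has stood open by itself for two seconds; don't push it down again. Only press, never lift, tip or shove the boxes; leave the smaller box shut and the things around where they are.

Things in the scene. Friction and masses are not known exactly. Their poses are not given: they have to be found in the camera images.
- big_box: The larger grey plastic battery box, 140 x 120 mm in plan, 57 mm high, loose on the table, about 0.85 kg. Origin at the centre of its underside, z up, x from the hatch's free edge towards its hinge. A rim 12 mm wide (22 mm on the hinge side, with two knuckles, a black strip and a cable stub) surrounds a white hatch.
- small_box: The smaller grey plastic battery box, 110 x 86 mm in plan, 57 mm high, loose on the table, about 0.5 kg. Origin at the centre of its underside, z up, x from the hatch's free edge towards its hinge. A rim 12 mm wide (22 mm on the hinge side, with two knuckles, a black strip and a cable stub) surrounds a white hatch.
- big_hatch (a joint): Larger box's hatch angle, rad: about 0 latched shut, negative pressed in, positive open. Push-push latch: pressed beyond about -0.055 (stop about -0.085; 2 to 3 N on the pad, then rigid) it lets go; once released the spring swings it up in about 2 s to its stop at 0.95, where it stays. Pressing it down and in again would relatch it. It opens only after a press.
- small_hatch (a joint): The same for the smaller box's hatch, a white plate 72 x 58 mm: about 0 latched shut, negative pressed in (stop at about -0.12), positive open. To be left shut.
- big_pad: Press pad of the larger hatch: a raised white pad with four small grey cross ribs, 20 mm (along the box's x) x 36 mm (along y), its top 3 mm above the hatch's face. Origin at the middle of its underside: midway across the hatch, 20 mm from the free edge, 60 mm above the table while shut (pad top 63 mm). Fully pressed it goes down about 8 mm. The hatch is a white plate 102 x 92 mm, 6 mm thick.
- big_hatch_hinge (a point): Middle of the larger hatch's hinge line, 55 mm above the table, 84 mm horizontally from the pad while shut. The hinge line runs along the box's y axis; an open hatch stands up to 140 mm above the table.
- tall_candle: Upright orange pillar candle, diameter 60, height 85 mm; origin at the centre of its underside. Loose bystander.
- short_candle: Upright orange pillar candle, diameter 52, height 55 mm; origin at the centre of its underside. Loose bystander.
- pine_cone: Brown pine cone standing up, diameter 56, height 68 mm; origin at the centre of its underside. Loose bystander.
- scissors: Closed scissors lying flat, 165 mm long, 10 mm high, about 76 mm over the black finger loops; origin on the table near the pivot, own x axis towards the steel tips. Loose bystander.
- shears: Closed pruning shears lying flat, about 205 mm long, 20 mm high, green handles; origin on the table near the pivot, own x axis towards the blades. Loose bystander.
- bead_jar: Glass jar with a steel lid, diameter 68, height 85 mm; origin at the centre of its underside. Loose bystander.
There are look-alikes about, which are no part of the job. Leave any purple look-alike of the small_box alone.

How it is judged:
By the outcome, as a careful person would: the job done as asked, in the order asked, and still so for the second after the job is handed in, with the robot touching nothing.
It also fails if it takes over 40 s, if anything falls off the work surface, if the arm or the gripper's body presses on something with over 40 N, if the wrist force passes 120 N, or if a joint passes its speed limit or range.

## Working session

There is one attempt and no reset: what is moved stays moved. The work goes in short steps, each a Python script; the robot and the scene stay as the last script left them, time stands still between calls to the robot, and variables do not carry over. Pictures are saved under pics/ and viewed, at most 10 in all, crops included, and the job is handed in when it is done.

```bash
mkdir -p pics
cat > h.py <<'E'
from rig import bot
import numpy as np, cv2
def cam(n):
    c=bot.calibration(n); f=200/np.tan(np.radians(c["vertical_fov"])/2)
    K=np.array([[f,0,c["cx"]],[0,f,c["cy"]],[0,0,1.]]); return K,np.array([c["k1"],0,0,0.]),np.array(c["pose"])
def slopes(n,uv):
    K,D,T=cam(n); return cv2.undistortPoints(np.float64(uv).reshape(-1,1,2),K,D).reshape(-1,2)
def onplane(n,uv,z):
    T=cam(n)[2]; s=slopes(n,uv); d=np.c_[s,np.ones(len(s))]@T[:3,:3].T; o=T[:3,3]
    return o+d*((z-o[2])/d[:,2])[:,None]
def cloud(n,depth):
    T=cam(n)[2]; v,u=np.mgrid[:400,:640]; s=slopes(n,np.c_[u.ravel(),v.ravel()])
    P=np.c_[s,np.ones(len(s))]*depth.reshape(-1,1)
    return (P@T[:3,:3].T+T[:3,3]).reshape(400,640,3)
def snap(n,name):
    p,d=bot.capture(n); cv2.imwrite(f"pics/{name}.png",p[:,:,::-1]); np.save(f"pics/{name}_d.npy",d); return p,d
E
python3 - <<'E'
from h import *
for n in("top","scene"): snap(n,n+"0"); print(bot.calibration(n))
print(bot.nose_length,bot.read_state())
E
```

```text
{'vertical_fov': 48.50089687424686, 'cx': 330.0631728295783, 'cy': 199.3999051875422, 'k1': -0.11131036096423431, 'pose': array([[ 2.22842718e-03, -9.81722373e-01,  1.90305589e-01,
         2.81753837e-01],
       [-9.99951853e-01, -3.68941050e-04,  9.80592437e-03,
        -5.15347757e-02],
       [-9.55648380e-03, -1.90318278e-01, -9.81675928e-01,
         1.26003135e+00],
       [ 0.00000000e+00,  0.00000000e+00,  0.00000000e+00,
         1.00000000e+00]])}
{'vertical_fov': 43.27423935619682, 'cx': 311.6831223323233, 'cy': 194.88646539587202, 'k1': -0.033942941453864936, 'pose': array([[ 0.7705996 ,  0.32880306, -0.54595312,  1.22566042],
       [ 0.63729141, -0.40560302,  0.65524488, -0.90042798],
       [-0.00599372, -0.85286267, -0.52210089,  0.77231405],
       [ 0.        ,  0.        ,  0.        ,  1.        ]])}
0.008 {'t': 0.1, 'q': array([ 1.17562199e+00,  3.53595838e-01,  1.63401819e+00, -2.03301810e-05,
        1.15515909e+00, -2.37916096e-03]), 'joint_vel': array([-0.00150011,  0.00019307, -0.00064608, -0.00039969, -0.00130211,
       -0.00010249]), 'joint_efforts': array([ 1.06276060e-03, -5.94898152e+01, -3.34932411e+01,  6.99934037e-02,
        1.83174672e-02,  1.17319829e-05]), 'eef_pos': array([0.23907265, 0.57703504, 0.22194595]), 'ee_rot': array([ 1.95133383e-01,  9.80776536e-01, -5.80441984e-04, -1.07438445e-04]), 'wrist_force': array([ 1.09496193, -0.37385396,  0.29415077]), 'wrist_torque': array([0.00062439, 0.01816223, 0.01268179]), 'grasp_force': 0.0, 'opening': 0.09172627848005291}
```

View pics/top0.png

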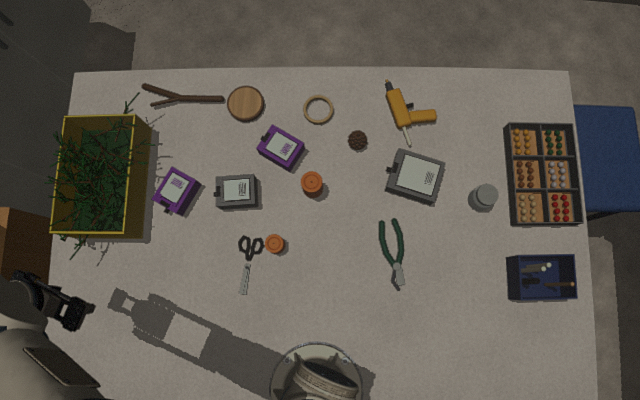

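View pics/scene0.png

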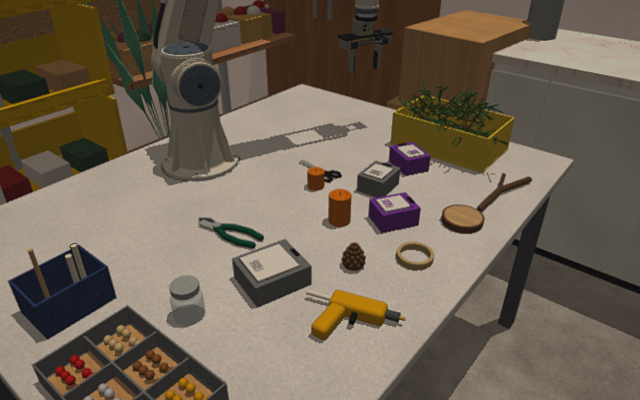

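The big grey box is at about (415,176) in the top view. Its cable stub (hinge side) is near (390,168), so the pad should be on the right-hand side. Next I'll measure the white hatch and take an enlarged crop of each view.

Run:
```python
from h import *
t=cv2.imread("pics/top0.png"); s=cv2.imread("pics/scene0.png")
a=cv2.resize(t[140:215,375:455],None,fx=7,fy=7,interpolation=cv2.INTER_CUBIC)[:, :]
b=cv2.resize(s[225:310,225:320],(560,525-24),interpolation=cv2.INTER_CUBIC)
a=cv2.resize(a,(400,375)); b=cv2.resize(b,(400,358))
cv2.imwrite("pics/crop.png",np.hstack([a,cv2.copyMakeBorder(b,0,17,0,0,0)]))
for n,im,r in(("top",t,(375,140,455,215)),("scene",s,(225,225,320,310))):
    hsv=cv2.cvtColor(im,cv2.COLOR_BGR2HSV); x0,y0,x1,y1=r
    C=cloud(n,np.load(f"pics/{n}0_d.npy"))
    # top surface from depth
    m=np.zeros((400,640),np.uint8); m[y0:y1,x0:x1]=(C[y0:y1,x0:x1,2]>0.047)
    k,l,st,_=cv2.connectedComponentsWithStats(m); i=1+st[1:,4].argmax(); m=(l==i)
    P=C[m]; print(n,"n",m.sum(),"z pct",np.percentile(P[:,2],[5,50,95]))
    rect=cv2.minAreaRect(np.float32(P[:,:2])); print(" box top rect",rect)
    V=hsv[...,2]; print(" V pct",np.percentile(V[m],[10,30,50,70,90]))
    w=(m&(V>(np.percentile(V[m],10)+np.percentile(V[m],90))/2)).astype(np.uint8)
    c=max(cv2.findContours(w,cv2.RETR_EXTERNAL,2)[0],key=cv2.contourArea).reshape(-1,2)
    W=onplane(n,c,0.06); r=cv2.minAreaRect(np.float32(W[:,:2])); print(" hatch",r,cv2.boxPoints(r).round(4).tolist())
```

```text
top n 2092 z pct [0.05300318 0.05889347 0.06423543]
 box top rect ((0.44943320751190186, -0.21467280387878418), (0.1521998792886734, 0.4424441456794739), 64.76960754394531)
 V pct [ 64.1  76.  121.  140.  143. ]
 hatch ((0.5858155488967896, -0.2845883071422577), (0.10132525861263275, 0.0911431610584259), 71.48532104492188) [[0.5264999866485596, -0.3181999921798706], [0.6129000186920166, -0.34709998965263367], [0.6450999975204468, -0.25099998712539673], [0.5587000250816345, -0.22210000455379486]]
scene n 2320 z pct [0.05149169 0.05901377 0.06320048]
 box top rect ((0.9023140668869019, -0.5325859785079956), (0.16923817992210388, 0.9647805690765381), 51.26601791381836)
 V pct [ 56.  93. 140. 187. 189.]
 hatch ((0.5866049528121948, -0.28461551666259766), (0.10309699922800064, 0.0934935063123703), 70.65860748291016) [[0.5253999829292297, -0.31779998540878296], [0.6136000156402588, -0.34869998693466187], [0.6478000283241272, -0.2515000104904175], [0.5595999956130981, -0.22050000727176666]]
```

View pics/crop.png

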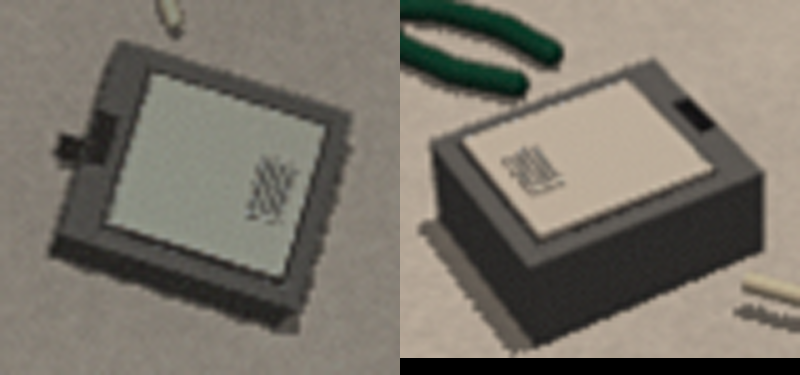

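Both views agree: the hatch measures about 102 x 92 mm (as given), its centre is (0.586,-0.285), and its x axis is at about 71°. The ribs at crop (273,188), about top (429.6,177.6), confirm the pad's side. I'll check the pad's position, then move above it with the fingers closed.

```bash
cat >> h.py <<'E'
from scipy.spatial.transform import Rotation as R
a=np.radians(71.07); bx=np.array([np.cos(a),np.sin(a),0]); by=np.array([-bx[1],bx[0],0])
pad=np.array([.5862,-.2846,0])-bx*.031
E
python3 - <<'E'
from h import *
print(pad, onplane("top",[[429.6,177.6]],.063), onplane("scene",[[225+(532-400)*95/400,225+171*85/358]],.063))
best=None
for s in(1,-1):
    y=s*by; z=np.array([0,0,-1.]); q=R.from_matrix(np.c_[np.cross(y,z),y,z]).as_quat()
    j=bot.solve_ik(pad+[0,0,.2],q); print(s,j)
    if j is not None and (best is None or abs(j[5])<abs(best[1][5])): best=(q,j)
q=best[0]; np.save("q.npy",q)
bot.move_gripper(0.0,10)
bot.move_pose(pad+[0,0,.2],q)
bot.move_straight(pad+[0,0,.080+bot.nose_length],vel=.1)
bot.hold(.3); s=bot.read_state(); print(s["t"],s["eef_pos"],s["opening"],s["wrist_force"])
for n in("top","scene"): snap(n,n+"1")
t=cv2.imread("pics/top1.png")[120:230,350:480]; c=cv2.imread("pics/scene1.png")[170:310,200:340]
cv2.imwrite("pics/c1.png",np.hstack([cv2.resize(t,(400,338)),cv2.resize(c,(338,338))]))
E
```

```text
[ 0.5761432  -0.31392338  0.        ] [[ 0.57572021 -0.31650752  0.063     ]] [[ 0.57911341 -0.31601908  0.063     ]]
1 [-5.01182599e-01  4.21263564e-01  1.58377671e+00 -4.44089210e-16
  1.13655238e+00  2.97080088e+00]
-1 [-5.01182599e-01  4.21263564e-01  1.58377671e+00 -4.44089210e-16
  1.13655238e+00 -1.70791772e-01]
6.3333 [ 0.57628518 -0.31401075  0.0883744 ] 0.0003248031605670435 [ 0.23406914 -0.21709072 -0.25082636]
```

View pics/c1.png

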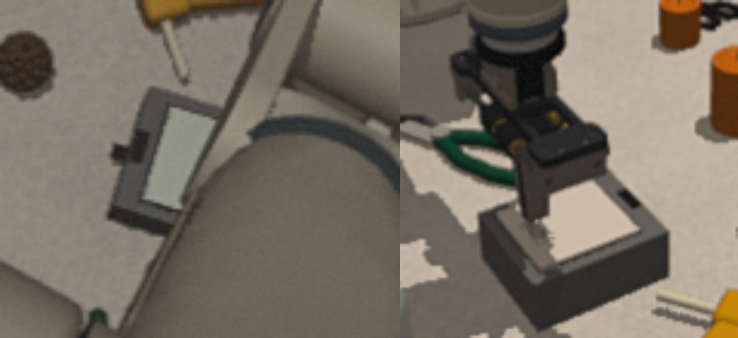

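The closed fingers stand right over the pad (scene crop, about (540,220)) and both pad estimates agree within 3 mm. Now I'll press in small steps, watching the force, and then retract up and away past the free edge.

Run:
```python
from h import *
nl=bot.nose_length; f0=bot.read_state()["wrist_force"][2]
bot.move_straight(pad+[0,0,.066+nl],vel=.05)
z=.066
while z>.0545:
    z-=.0008; bot.move_straight(pad+[0,0,z+nl],vel=.02); s=bot.read_state()
    f=s["wrist_force"][2]-f0; print(round(z,4),round(s["eef_pos"][2]-nl,4),round(f,2))
    if f>6: break
bot.move_straight(pad-bx*.02+[0,0,.13+nl],vel=.2)
bot.move_straight(pad-bx*.10+[0,0,.22+nl],vel=.25)
print(bot.read_state()["t"]); bot.hold(2.5)
for n in("top","scene"): snap(n,n+"2")
t=cv2.imread("pics/top2.png")[120:230,350:480]; c=cv2.imread("pics/scene2.png")[170:310,200:340]
cv2.imwrite("pics/c2.png",np.hstack([cv2.resize(t,(400,338)),cv2.resize(c,(338,338))]))
print(bot.read_state()["t"])
```

```text
0.0652 0.0653 0.29
0.0644 0.0644 -1.49
0.0636 0.0637 1.37
0.0628 0.0628 1.48
0.062 0.062 1.5
0.0612 0.0612 1.02
0.0604 0.0603 1.41
0.0596 0.0596 0.7
0.0588 0.0587 1.51
0.058 0.0579 1.02
0.0572 0.0571 1.25
0.0564 0.0565 3.66
0.0556 0.056 7.17
11.2833
13.8833
```

View pics/c2.png

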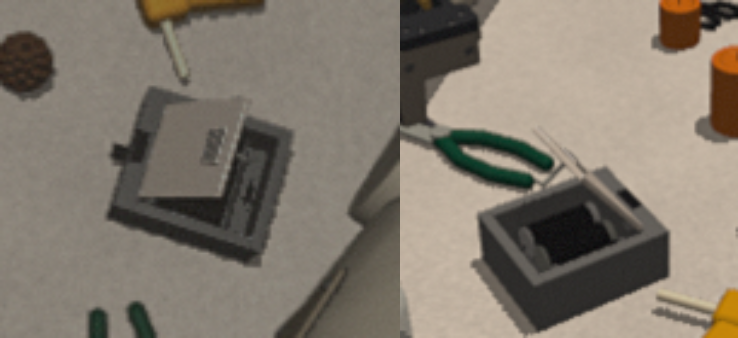

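The hatch stands open in both views, the box hasn't moved and the arm is clear. I'll wait for the two-second dwell and hand in.

Run:
```python
from h import *
bot.hold(3.0); print(bot.read_state()["t"]); print(bot.hand_in())
```

```text
16.8833
the job is handed in; nothing more can be done
None
```

I pressed the larger box's pad once; its hatch popped open and was standing open, finger well clear, when I last looked, 3 s before handing in at 16.9 s of robot time.

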